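Put the marking-out kit back in its fitted trays

TASK

Put the sanding block, the tape measure, the roll of black tape and the black-and-white marker back in their trays: each into the one whose recess has its shape and size, lying or standing as it does now, flat on the felt inside the rim. Leave the drill stand and the pot of screws where they are.

Things in the scene. Friction and masses are not known exactly. Their poses are not given: they have to be found in the camera images.
- block_center (a point): Centre of the sanding block, a brown cork block wrapped in abrasive paper, 61 (x) x 98 (y) x 30 (z) mm, lying flat, about 60 g; grip across x. Once it is seated the tray's rim reaches 4 mm up its sides, and the recess is too narrow beside it for a finger: hold it with the fingertips 5 mm or more above its underside. All four things and four trays may stand in any order in two rows, turned up to about 17 degrees (the roll anyhow), nothing touching.
- measure_center (a point): Centre, 33 mm up, of the yellow and black tape measure, standing upright with its hook low at the -y end: 35 (x) x 78 (y) x 67 (z) mm, about 240 g; the case is 30 mm thick where it is gripped, across x. Once it is seated the tray's rim reaches 4 mm up its sides, and the recess is too narrow beside it for a finger: hold it with the fingertips 5 mm or more above its underside.
- roll_center (a point): Centre of the roll of black vinyl tape lying flat, 69 mm across, 19 mm high, about 90 g; its hole is closed to the fingers, grip it across the outside in any direction (it is turned at random). Once it is seated the tray's rim reaches 4 mm up its sides, and the recess is too narrow beside it for a finger: hold it with the fingertips 5 mm or more above its underside.
- marker_center (a point): Centre of the marker with a black cap half and a white barrel, 16 (x) x 138 (y) x 16 (z) mm, lying along its y, about 20 g, it does not roll; grip across x. Either way round in its tray is right. Once it is seated the tray's rim reaches 4 mm up its sides, and the recess is too narrow beside it for a finger: hold it with the fingertips 5 mm or more above its underside.
- block_tray_seat (a point): Seat of the tray with the wide oblong recess: plywood tray 97 x 134 mm, 8 mm thick, fixed to the bench, with a grey felt-lined recess 77 (x) x 114 (y) mm, 4 mm deep. Point: centre of the recess floor, 4 mm above the bench and 4 mm below the tray's rim. z up. For the sanding block, its 98 mm along y, either way round.
- measure_tray_seat (a point): Seat of the tray with the narrow oblong recess: plywood tray 79 x 122 mm, 8 mm thick, fixed to the bench, with a grey felt-lined recess 51 (x) x 94 (y) mm, 4 mm deep. Point: centre of the recess floor, 4 mm above the bench and 4 mm below the tray's rim. z up. For the tape measure, its 78 mm along y, either way round.
- roll_tray_seat (a point): Seat of the tray with the round recess: plywood tray 113 x 113 mm, 8 mm thick, fixed to the bench, with a grey felt-lined recess 85 mm across, 4 mm deep. Point: centre of the recess floor, 4 mm above the bench and 4 mm below the tray's rim. z up. For the roll of tape.
- marker_tray_seat (a point): Seat of the tray with the long slot recess: plywood tray 52 x 168 mm, 8 mm thick, fixed to the bench, with a grey felt-lined recess 32 (x) x 154 (y) mm, 4 mm deep. Point: centre of the recess floor, 4 mm above the bench and 4 mm below the tray's rim. z up. For the marker, lengthwise along y.
- drills_center (a point): Bystander at the right of the work: red plastic block 34 x 85 x 26 mm with six upright twist drills, 86 mm high in all; point 13 mm up. Leave it alone.
- pot_center (a point): Bystander at the left of the work: white pot of screws, 68 mm across, 56 mm high; point 28 mm up. Leave it alone.
Not all that is in view belongs to the job. Leave any blue or green look-alike of the part that bears measure_center alone.

How it is judged:
By the outcome, as a careful person would: the job done as asked, in the order asked, and still so for the second after the job is handed in, with the robot touching nothing.
It also fails if it takes over 102 s, if anything falls off the work surface, if the arm or the gripper's body presses on something with over 40 N, if the wrist force passes 120 N, or if a joint passes its speed limit or range.

ROBOT

A 6-joint arm with a two-finger parallel gripper is mounted at the origin on a cart in front of the work surface, level with it; the furniture and walls round the work are solid. World frame = base frame: x ahead of the robot, y to its left, z up, the work surface at z = 0. Lengths are in mm, angles in rad, forces in N, time in s.
With the tool pointing down it reaches from about 350 to 875 mm from the base axis. Payload 4.2 kg.
Tool frame: the origin (TCP) lies midway between the tips of the shut fingers; the grasp point (between the pads) lies 19 mm behind it (arm.tcp_to_grasp is the distance from the TCP to the grasp point, in mm); z points along the fingers, y is the line along which they close (so a half turn about z gives the same grasp; the last joint's range is limited). The gripper opens to 85 mm and grips with 20 to 120 N. Pads are 22 mm wide; open, the fingers measure 114 mm over their backs; the gripper's body (76 mm by 85 mm) begins 54 mm behind the grasp point. The pads swing forward as they close: fully open they stand 13 mm farther back than shut.
Start: joints at [1.556, 0.385, 0.008, 0, -1.194, -0.259], TCP at [168.963, 601.707, 231.312] pointing down, gripper open.
Joint ranges: [-3.14, 3.14], [-1.21, 2.06], [-1.07, 1.41], [-3.16, 2.05], [-2.99, -0.16], [-3.1, 3.1]. Speed limits (rad/s): [2.79, 2.79, 3.14, 3.14, 3.14, 3.14].

INTERFACE

Orientations are given as a unit quaternion [x, y, z, w].
In Python, from bench import arm gives the robot as it stands.
- The arm moves only by the tool arm_command, never from a script. Its argument "rows" is a list of rows, each a list of 2 entries, a list of its own where there are three numbers: the shift along the tool's x, y, z as a fraction of full scale, then the turn, a rotation vector about the tool's x, y, z as a fraction of full scale. In form: [[[x, y, z], [wx, wy, wz]], ...]. A call has 1 to 5 rows; each row is the pose to reach, as a shift and turn from the pose commanded when the call began, along the tool's axes at that moment, turning the shorter way round; what a row does not reach only later rows make up. Full scale, the value 1, is 0.25 m for a shift and 180 degrees for a turn. A row lasts 1/10 s, in which the tool goes at most 50 mm and 8.59 degrees, less where a joint would pass 70% of its speed; a pose out of reach is approached as far as the arm can. A call with a number of a shift or a turn outside -1 to 1 is refused whole. A call with a gripper value outside its range is refused whole. "grip" is the opening, from 0 (shut) to 1 (fully open), set as the call begins (left out, the last holds). The fingers move at their own pace and stop on an object; the grip force is fixed at half the most. Time passes only in rows, so rows that repeat a pose let the fingers close. It gives the time, the measured TCP pose, the force, the opening and the grip force at its end, in the units of the state.
- arm.read_state(): the state, without advancing time (a new reading comes with each control period).
- arm.get_image(name): name is "side" or "top" or "wrist"; returns (picture, depth): 420x560x3 uint8, blue, green, red; 420x560 float32, mm along the optical axis (not along the pixel's ray), 0 where there is no reading.
- arm.camera_info(name): a dict with "fx", "fy", "cx", "cy" (pixels), "extrinsics" (4x4, takes a point from camera to world coordinates). Camera axes: x right, y down, z forward; pixel columns grow to the right and rows downward; lengths in mm; the calibration is good to about 2 mm. A picture is of the moment at which its call begins: read the wrist's pose just before it. camera_info takes no time and is no camera call; for the wrist camera it gives the pose at the moment of the call.
- arm.job_done(): hands the job in; it is judged then, once.
Trained networks look in the newest picture that a camera, given by its name, has taken for a name from the list of things; names that differ only in an ending like _2 or _b are one class to them, and where a whole thing is asked for, a point or a joint stands for the part that bears it (a point fixed in the world has none). Each returns a list of dicts, best first, with "score" (0 to 1); they miss things now and then, are a little off and sometimes report something else, mostly with a low value. They report only what shows in the picture. A call takes as long as a camera call. They do not tell look-alikes from the thing itself.
- arm.spot_in(camera, query): "position" ([column, row] in pixels, amid what is visible of it).
The state is a dict: "clock": time; "joints": joint angles; "joint_vel": joint speeds; "joint_efforts": joint torques, N m; "position": TCP position; "ee_rot": TCP orientation; "contact_force": force on the tool from outside, world axes, zero at the start; "wrist_torque": the same for the moment, N m; "gripper_width": finger opening in mm; "grasp_force": force on a finger pad.
Only numpy, scipy, OpenCV 4.12 (cv2) and the standard library are available. Lean on these libraries where they do the work, as an engineer would, in place of code of your own. Each camera call takes 0.05 s, during which the arm holds its last target. There are 200 camera calls.

## Working session

There is one attempt and no reset: what is moved stays moved. The work goes in short steps, Python scripts to look and compute and a tool call to move; the robot and the scene stay as the last step left them, time stands still between calls to the robot, and variables do not carry over. Pictures are saved under pics/ and viewed, at most 14 in all, crops included, and the job is handed in when it is done.

Besides the shell and the picture viewer there is one more tool, called after "Call:" as name(argument=value, ...) on one line, values as JSON. arm_command: Moves the arm, as the interface text tells. Shift numbers are shares of 0.25 m and turn numbers shares of 180 degrees, none past 1 either way. Its arguments: {"type":"object","properties":{"rows":{"type":"array","items":{"type":"array"}},"grip":{"type":"number"}},"required":["rows"]}

```bash
ls; mkdir -p pics; cat > h.py <<'E'
import numpy as np, cv2
from bench import arm
def cloud(name):
    ci=arm.camera_info(name); im,d=arm.get_image(name)
    v,u=np.indices(d.shape); P=np.stack([(u-ci["cx"])/ci["fx"]*d,(v-ci["cy"])/ci["fy"]*d,d],-1)
    T=np.array(ci["extrinsics"]); W=P@T[:3,:3].T+T[:3,3]; W[d<=0]=np.nan
    return im,d,W
E
python3 - <<'E'
from h import *
s=arm.read_state(); print(s["clock"],s["position"],s["ee_rot"],s["gripper_width"])
for n in("top","side"):
    im,d,W=cloud(n); cv2.imwrite(f"pics/{n}0.png",im); np.save(f"{n}0.npy",W)
    print(np.round(arm.camera_info(n)["extrinsics"],2).tolist(),arm.camera_info(n)["fx"])
    if n=="top":
      for q in["block_center","measure_center","roll_center","marker_center","block_tray_seat","measure_tray_seat","roll_tray_seat","marker_tray_seat","drills_center","pot_center"]:
        for r in arm.spot_in(n,q)[:3]:
            c,w=map(int,r["position"]); print(q,round(r["score"],2),c,w,np.round(W[w,c]))
E
```

```text
pics
0.0 [168.81253225 601.15427962 230.22437918] [ 9.90629801e-01 -1.36570142e-01 -1.10722342e-04  1.08648721e-03] 85.4480679354949
[[-0.04, -0.97, 0.22, 216.48], [-1.0, 0.04, -0.01, 65.04], [-0.0, -0.22, -0.98, 1351.86], [0.0, 0.0, 0.0, 1.0]] 476.50467601810755
block_center 0.94 239 241 [424. 150.  26.]
block_center 0.52 357 174 [ 613. -201.    2.]
block_center 0.19 294 183 [593. -14.   2.]
measure_center 0.76 186 138 [724. 292.  60.]
measure_center 0.57 249 279 [314. 124.  62.]
measure_center 0.55 171 240 [429. 333.  65.]
roll_center 0.61 361 239 [ 420. -198.   -4.]
roll_center 0.24 419 225 [ 448. -360.   25.]
marker_center 0.6 179 182 [607. 321.  14.]
block_tray_seat 0.56 293 182 [596. -11.   2.]
measure_tray_seat 0.79 299 239 [425. -19.  10.]
roll_tray_seat 0.71 235 182 [603. 159.   2.]
roll_tray_seat 0.7 298 238 [428. -17.   8.]
drills_center 0.73 422 223 [ 454. -369.   25.]
drills_center 0.51 235 184 [595. 159.   9.]
pot_center 0.73 124 227 [476. 471.  35.]
[[1.0, -0.06, 0.06, 423.21], [-0.09, -0.66, 0.75, -1068.36], [-0.0, -0.75, -0.66, 1035.18], [0.0, 0.0, 0.0, 1.0]] 523.3953025478377
```

```bash
python3 -c "
import cv2
a=cv2.imread('pics/top0.png');cv2.imwrite('pics/top0c.png',cv2.resize(a[100:310,90:460],(800,454),interpolation=2))"
```

```text
(no output)
```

View pics/top0c.png

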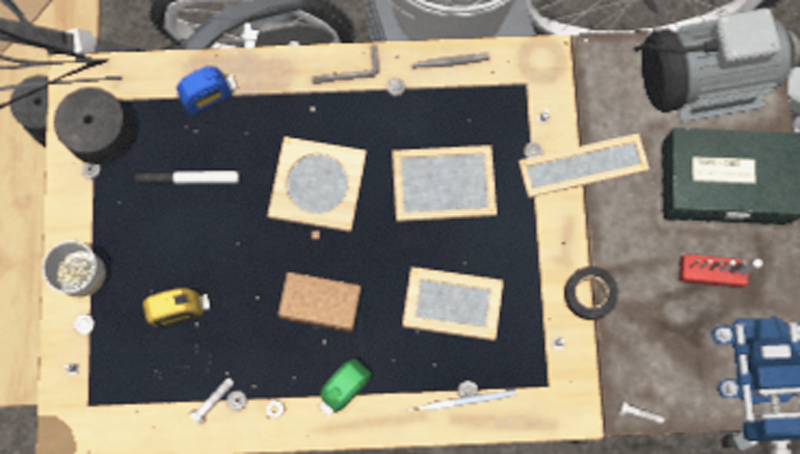

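View pics/side0.png

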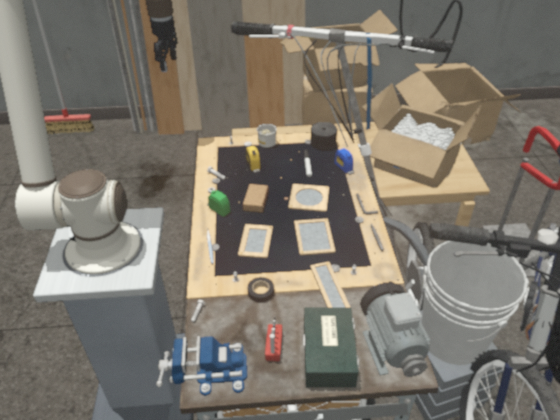

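The top view shows the yellow measure at crop (173,305), the block at (320,300) and the roll at (592,293). The marker is at (187,177). The trays are round (318,183), wide (445,183), slot (585,165) and narrow (453,303). The blue and green measures are look-alikes. I'll move to a viewing height over the work and refine with the wrist camera.

```bash
cat >> h.py <<'E'
from scipy.spatial.transform import Rotation as Ro
def go(x,y,z,yaw):
    """yaw: world angle (deg) of the tool x axis, tool pointing down. Prints shift, turn in move units."""
    s=arm.read_state(); R=Ro.from_quat(s["ee_rot"]); c,n=np.cos(np.radians(yaw)),np.sin(np.radians(yaw))
    T=Ro.from_matrix(np.array([[c,n,0],[n,-c,0],[0,0,-1]]))
    sh=R.inv().apply(np.array([x,y,z])-s["position"])/250; tu=(R.inv()*T).as_rotvec()/np.pi
    print("t",round(s["clock"],2),"shift",np.round(sh,4).tolist(),"turn",np.round(tu,4).tolist(),"mm",np.round(np.linalg.norm(sh)*250))
E
python3 - <<'E'
from h import *
E_=np.array(arm.camera_info("wrist")["extrinsics"]); s=arm.read_state(); R=Ro.from_quat(s["ee_rot"])
print("cam in tool",R.inv().apply(E_[:3,3]-s["position"]).round(1),(R.inv().as_matrix()@E_[:3,:3]).round(2).tolist(),arm.camera_info("wrist")["fx"])
go(470,240,380,-90)
E
```

```text
cam in tool [  84.     0.4 -141.8] [[-0.0, -0.94, -0.33], [1.0, -0.0, -0.0], [0.0, -0.33, 0.94]] 340.86916637748794
t 0.6 shift [1.5505, 1.0672, -0.5948] turn [0.0, 0.0, 0.4128] mm 494.0
```

```bash
python3 -c "
from h import *
go(510,120,350,-90)"
```

```text
t 0.6 shift [1.8343, 1.4861, -0.4748] turn [0.0, 0.0, 0.4128] mm 602.0
```

Call:
arm_command(rows=[[[0.75,0.62,-0.2],[0,0,0.2]],[[0.75,0.62,-0.2],[0,0,0.2]],[[0.75,0.62,-0.2],[0,0,0.2]],[[0.75,0.62,-0.2],[0,0,0.2]],[[0.75,0.62,-0.2],[0,0,0.2]]])

```text
clock: 1.1
position: [308.3, 400.0, 282.1]
ee_rot: [0.899, -0.437, 0.0, -0.0]
contact_force: [0.5, 0.3, 0.5]
gripper_width: 85.1
grasp_force: 0.0
```

```bash
python3 -c "
from h import *
go(510,120,350,-90)"
```

```text
t 1.1 shift [1.3789, 0.0574, -0.2722] turn [-0.0002, 0.0002, 0.212] mm 352.0
```

Call:
arm_command(rows=[[[0.95,0.04,-0.19],[0,0,0.212]],[[0.95,0.04,-0.19],[0,0,0.212]],[[0.95,0.04,-0.19],[0,0,0.212]],[[0.95,0.04,-0.19],[0,0,0.212]],[[0.95,0.04,-0.19],[0,0,0.212]]])

```text
clock: 1.6
position: [447.9, 207.2, 329.9]
ee_rot: [-0.706, 0.708, -0.0, 0.001]
contact_force: [0.7, 0.4, 0.1]
gripper_width: 85.5
grasp_force: 0.0
```

```bash
python3 -c "
from h import *
go(510,120,350,-90)"
```

```text
t 1.6 shift [0.348, -0.2491, -0.0806] turn [-0.0004, 0.0003, -0.0007] mm 109.0
```

Call:
arm_command(rows=[[[0.35,-0.25,-0.08],[0,0,0]],[[0.35,-0.25,-0.08],[0,0,0]],[[0.35,-0.25,-0.08],[0,0,0]],[[0.35,-0.25,-0.08],[0,0,0]],[[0.35,-0.25,-0.08],[0,0,0]]])

```text
clock: 2.1
position: [509.2, 122.3, 348.4]
ee_rot: [0.708, -0.706, -0.0, 0.0]
contact_force: [-0.8, 1.2, 0.5]
gripper_width: 85.2
grasp_force: 0.0
```

```bash
python3 - <<'E'
from h import *
im,d,W=cloud("wrist"); cv2.imwrite("pics/w1.png",im); np.savez("w1.npz",im=im,W=W,d=d)
for q in["block_center","measure_center","marker_center","roll_tray_seat"]:
    for r in arm.spot_in("wrist",q)[:2]:
        c,w=map(int,r["position"]); print(q,round(r["score"],2),c,w,np.round(W[w,c]))
go(510,-200,350,-90)
E
```

```text
block_center 0.82 329 179 [435. 153.  29.]
measure_center 0.87 414 161 [333. 121.  61.]
measure_center 0.85 130 274 [720. 288.  54.]
marker_center 0.92 214 280 [607. 322.  14.]
roll_tray_seat 0.73 216 176 [596. 155.   4.]
t 2.35 shift [1.2917, 0.0025, -0.0048] turn [0.0, 0.0, 0.0015] mm 323.0
```

View pics/w1.png

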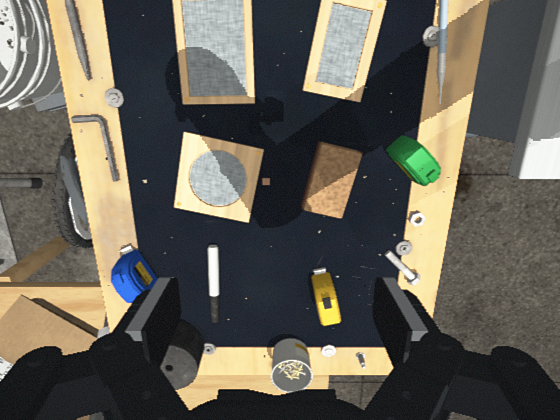

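The wrist view shows the block at (333,180), marker (214,283), yellow measure (326,297) and round recess (217,177). The blue measure is at (130,275) and the green one at (415,160). Next is the second view.

Call:
arm_command(rows=[[[1,0,0],[0,0,0]],[[1,0,0],[0,0,0]],[[1,0,0],[0,0,0]],[[1,0,0],[0,0,0]],[[1,0,0],[0,0,0]]])

```text
clock: 2.85
position: [510.0, -129.1, 349.2]
ee_rot: [0.709, -0.705, 0.0, -0.0]
contact_force: [1.0, 0.6, 0.9]
gripper_width: 85.2
grasp_force: 0.0
```

Call:
arm_command(rows=[[[0.28,0,0],[0,0,0]],[[0.28,0,0],[0,0,0]],[[0.28,0,0],[0,0,0]],[[0.28,0,0],[0,0,0]]])

```text
clock: 3.25
position: [510.5, -197.6, 348.6]
ee_rot: [0.708, -0.706, -0.0, -0.0]
contact_force: [-0.0, -0.4, -0.3]
gripper_width: 85.1
grasp_force: 0.0
```

```bash
python3 - <<'E'
from h import *
print(arm.read_state()["position"])
im,d,W=cloud("wrist"); cv2.imwrite("pics/w2.png",im); np.savez("w2.npz",im=im,W=W,d=d)
for q in["roll_center","block_tray_seat","measure_tray_seat","marker_tray_seat"]:
    for r in arm.spot_in("wrist",q)[:2]:
        c,w=map(int,r["position"]); print(q,round(r["score"],2),c,w,np.round(W[w,c]))
E
```

```text
[ 510.54300003 -197.62457682  348.60346483]
roll_center 0.84 347 160 [ 410. -191.   13.]
block_tray_seat 0.7 323 29 [ 453. -354.   28.]
block_tray_seat 0.62 224 262 [593. -25.   4.]
measure_tray_seat 0.57 331 266 [421. -17.   3.]
measure_tray_seat 0.2 321 357 [433. 141.  29.]
marker_tray_seat 0.91 207 144 [ 607. -211.    4.]
```

View pics/w2.png

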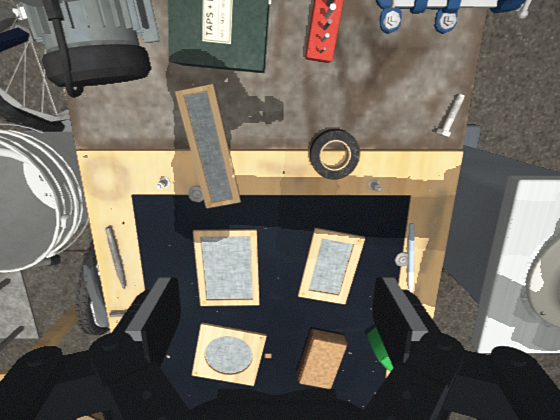

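The second view shows the roll at (334,154) and the slot recess at (208,145). The wide recess is at (227,268) and the narrow recess at (331,266).

```bash
cat > seg.py <<'E'
from h import *
def comp(mask,seed):
    mask=cv2.morphologyEx(mask.astype(np.uint8),cv2.MORPH_OPEN,np.ones((2,2),np.uint8))
    n,l=cv2.connectedComponents(mask,connectivity=4); ids=l[seed[1]-6:seed[1]+7,seed[0]-6:seed[0]+7].ravel(); ids=ids[ids>0]
    return l==np.bincount(ids).argmax()
def fit(name,m,W):
    p=W[m]; p=p[~np.isnan(p).any(1)]; xy=p[:,:2].astype(np.float32)
    (cx,cy),(w,h),a=cv2.minAreaRect(xy)
    if w>h: a+=90
    # a now: angle of short side; long axis direction = a+90 -> deviation from world y
    a=(a+90)%180-90
    print(name,"c",round(cx,1),round(cy,1),"short",round(min(w,h),1),"long",round(max(w,h),1),"dev from y",round(a,1),"med",np.median(p,0).round(1),"n",len(p))
def felt(im):
    h=cv2.cvtColor(im,cv2.COLOR_BGR2HSV); return (h[...,1]<60)&(h[...,2]>45)
E
python3 - <<'E'
from seg import *
a=np.load("w1.npz"); b=np.load("w2.npz")
z=a["W"][...,2]; zb=b["W"][...,2]
fit("block",comp(z>18,(333,180)),a["W"]); fit("block top",comp(z>26,(333,180)),a["W"])
fit("measure",comp(z>15,(326,297)),a["W"]);fit("measure top",comp(z>45,(326,297)),a["W"])
fit("marker",comp(z>8,(214,283)),a["W"]); fit("rolltray felt",comp(felt(a["im"]),(217,177)),a["W"])
fit("roll",comp(zb>9,(321,150)),b["W"])
for n,s in dict(block=(227,268),measure=(331,266),marker=(208,145)).items(): fit(n+"tray",comp(felt(b["im"]),s),b["W"])
for q,m,W in(("bench",np.abs(z)<8,a["W"]),): print(np.nanmedian(z[110:130,270:300]),np.nanmedian(z[240:270,260:300]))
E
```

```text
block c 426.7 163.3 short 67.4 long 107.2 dev from y -13.1 med [429.9 155.7  28.8] n 2945
block top c 426.2 163.9 short 66.0 long 106.4 dev from y -13.1 med [428.8 156.8  28.9] n 2774
measure c 422.5 365.4 short 36.6 long 106.1 dev from y 15.6 med [431.  331.4  56.4] n 1045
measure top c 421.8 367.8 short 36.6 long 101.2 dev from y 15.6 med [429.5 341.   60.3] n 767
marker c 607.5 339.1 short 13.8 long 148.3 dev from y -1.7 med [606.3 326.8  13.8] n 696
rolltray felt c 591.8 159.6 short 82.0 long 82.7 dev from y 83.3 med [592.3 159.2   3.5] n 2465
roll c 425.0 -194.8 short 70.3 long 76.5 dev from y 51.5 med [ 426.3 -198.3   18.2] n 1382
blocktray c 586.5 -11.4 short 77.5 long 113.1 dev from y 1.1 med [586.4 -13.7   3.6] n 2974
measuretray c 421.6 -14.6 short 50.0 long 92.3 dev from y -11.1 med [421.  -15.7   3.7] n 1612
markertray c 603.3 -203.1 short 32.7 long 152.9 dev from y 10.7 med [ 604.2 -208.5    3.5] n 2381
1.888660883537483 2.0318612334706927
```

```bash
python3 -c "
from h import *
go(428,160,170,-103)"
```

```text
t 3.5 shift [-1.429, 0.3245, 0.7161] turn [-0.0001, 0.0, 0.0737] mm 408.0
```

Call:
arm_command(rows=[[[-0.875,0.2,0.4],[0,0,0.0737]],[[-0.875,0.2,0.4],[0,0,0.0737]],[[-0.875,0.2,0.4],[0,0,0.0737]],[[-0.875,0.2,0.4],[0,0,0.0737]],[[-0.875,0.2,0.4],[0,0,0.0737]]])

```text
clock: 4.0
position: [459.1, 22.7, 248.5]
ee_rot: [-0.622, 0.783, -0.0, 0.001]
contact_force: [1.1, 0.0, -0.1]
gripper_width: 85.6
grasp_force: 0.0
```

```bash
python3 -c "
from h import *
go(428,160,170,-103)"
```

```text
t 4.0 shift [-0.5066, 0.2455, 0.3141] turn [-0.0003, 0.0003, -0.0003] mm 161.0
```

Call:
arm_command(rows=[[[-0.507,0.245,0.314],[0,0,0]],[[-0.507,0.245,0.314],[0,0,0]],[[-0.507,0.245,0.314],[0,0,0]],[[-0.507,0.245,0.314],[0,0,0]],[[-0.507,0.245,0.314],[0,0,0]]])

```text
clock: 4.5
position: [428.2, 159.4, 169.7]
ee_rot: [-0.623, 0.782, -0.0, -0.001]
contact_force: [0.7, 0.5, 0.1]
gripper_width: 85.2
grasp_force: 0.0
```

```bash
cat >> seg.py <<'E'
def plane(name,shape,z):
    ci=arm.camera_info(name); T=np.array(ci["extrinsics"]); v,u=np.indices(shape)
    r=np.stack([(u-ci["cx"])/ci["fx"],(v-ci["cy"])/ci["fy"],np.ones(shape)],-1)@T[:3,:3].T
    return T[:3,3]+r*((z-T[2,3])/r[...,2])[...,None]
def look(name,query,zlo,ztop,tag):
    """wrist look: pixels with depth height > zlo, placed on plane ztop"""
    im,d,W=cloud("wrist"); cv2.imwrite(f"pics/{tag}.png",im); np.savez(tag+".npz",im=im,W=W)
    r=arm.spot_in("wrist",query); print([(np.round(k["position"]).tolist(),round(k["score"],2)) for k in r[:2]])
    s=[int(t) for t in r[0]["position"]]; m=comp(W[...,2]>zlo,s); P=plane("wrist",m.shape,ztop)
    fit(name,m,W); fit(name+" plane",m,P); return im,W,P,m
E
python3 - <<'E'
from seg import *
im,W,P,m=look("block","block_center",27,30,"b1"); print(arm.read_state()["position"])
c=cv2.findContours(m.astype(np.uint8),0,0)[0]; cv2.drawContours(im,c,-1,(0,255,0),1); cv2.imwrite("pics/b1c.png",im)
E
```

```text
[([271.0, 187.0], 0.98)]
block c 430.3 164.7 short 58.9 long 109.4 dev from y -12.8 med [428.8 154.8  28.8] n 6964
block plane c 431.0 157.2 short 57.1 long 96.4 dev from y -13.3 med [430.3 153.7  30. ] n 6995
[429.35270958 158.01562067 170.98557197][ WARN:0@1.328] global contours_new.cpp:654 findContours Chain code output is an experimental feature and might change in future!
Traceback (most recent call last):
cv2.error: OpenCV(4.12.0) /io/opencv/modules/imgproc/src/drawing.cpp:2546: error: (-215:Assertion failed) npoints > 0 in function 'drawContours'
```

```bash
python3 -c "
from h import *
go(430.5,156.5,1,-103.1)"
```

```text
t 4.6 shift [0.0052, -0.0052, 0.6799] turn [-0.0003, 0.0002, 0.0003] mm 170.0
```

Call:
arm_command(rows=[[[0.005,-0.005,0.2],[0,0,0]],[[0.005,-0.005,0.4],[0,0,0]],[[0.005,-0.005,0.55],[0,0,0]],[[0.005,-0.005,0.64],[0,0,0]],[[0.005,-0.005,0.675],[0,0,0]]])

```text
clock: 5.1
position: [430.0, 154.7, 0.3]
ee_rot: [-0.621, 0.784, -0.0, -0.001]
contact_force: [0.1, 0.1, 0.5]
gripper_width: 85.2
grasp_force: 0.0
```

Call:
arm_command(rows=[[[0,0,0],[0,0,0]],[[0,0,0],[0,0,0]],[[0,0,0],[0,0,0]],[[0,0,0],[0,0,0]],[[0,0,0],[0,0,0]]], grip=0.4)

```text
clock: 5.6
position: [431.1, 157.0, 3.1]
ee_rot: [-0.622, 0.783, -0.0, 0.002]
contact_force: [0.1, -1.6, 6.8]
gripper_width: 59.7
grasp_force: 66.2
```

Call:
arm_command(rows=[[[0,0,-0.15],[0,0,0]],[[0,0,-0.3],[0,0,0]],[[0,0,-0.4],[0,0,0]],[[0,0,-0.4],[0,0,0]]])

```text
clock: 6.0
position: [432.1, 158.0, 105.6]
ee_rot: [-0.622, 0.783, -0.0, 0.005]
contact_force: [-0.1, 0.3, -0.8]
gripper_width: 59.5
grasp_force: 65.5
```

```bash
python3 -c "
from h import *
print(arm.read_state()['contact_force'],arm.read_state()['grasp_force'])
go(586.5,-11.7,100,-88.9)"
```

```text
[-0.10089748  0.26003556 -0.78525576] 65.46597361564636
t 6.0 shift [0.522, -0.7548, 0.0234] turn [-0.0023, 0.0021, -0.0787] mm 229.0
```

Call:
arm_command(rows=[[[0.522,-0.755,0.02],[0,0,-0.079]],[[0.522,-0.755,0.02],[0,0,-0.079]],[[0.522,-0.755,0.02],[0,0,-0.079]],[[0.522,-0.755,0.02],[0,0,-0.079]],[[0.522,-0.755,0.02],[0,0,-0.079]]])

```text
clock: 6.5
position: [585.1, -15.7, 95.6]
ee_rot: [0.713, -0.701, -0.0, 0.0]
contact_force: [0.6, 0.8, 0.0]
gripper_width: 59.9
grasp_force: 65.4
```

```bash
python3 - <<'E'
from h import *
im,d=arm.get_image("wrist"); cv2.imwrite("pics/b2.png",im)
for i in range(2): go(586.5,-11.7,6,-88.9); arm.get_image("top")
E
```

```text
t 6.55 shift [-0.0293, 0.0092, 0.3575] turn [-0.0006, -0.0005, -0.0011] mm 90.0
t 6.6 shift [-0.0213, -0.0008, 0.3564] turn [0.0, -0.0002, -0.0016] mm 89.0
```

View pics/b2.png

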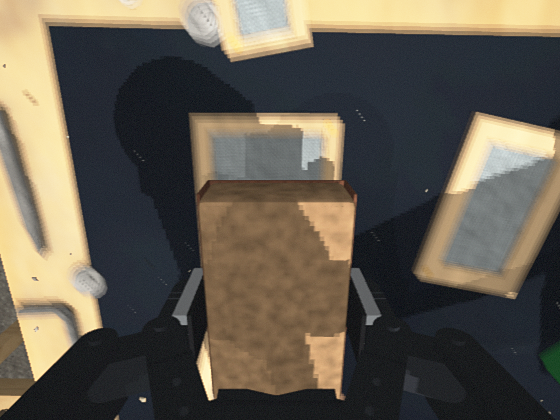

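The block is held straight and centred near column 278. The far rim of the wide tray lies at row 115, columns 190–345. Measuring the tray again from here, now that the arm has settled.

```bash
python3 - <<'E'
from seg import *
im,d,W=cloud("wrist"); p=arm.read_state()["position"]; print(p)
h=cv2.cvtColor(im,cv2.COLOR_BGR2HSV)
m=(W[...,2]>-3)&(W[...,2]<14)&(h[...,2]>60)
for r in (123,130,140,150,160,170):
    for nm,mm in(("tray",m),("felt",m&(h[...,1]<60))):
        c=np.where(mm[r,150:390])[0]+150
        if len(c): print(r,nm,c[0],c[-1],W[r,c[0]].round(1),W[r,c[-1]].round(1),"mid",((W[r,c[0]]+W[r,c[-1]])/2).round(1))
zz=W[...,2]; b=comp(zz>60,(280,270)); print("block",W[b][:,0].min(),W[b][:,0].max(), np.median(W[b],0), W[b][:,1].min())
E
```

```text
[583.5044842  -14.51367286  95.15009315]
123 tray 196 344 [637.1 -79.8   7.2] [539.5 -80.9   3.9] mid [588.3 -80.4   5.6]
130 tray 196 344 [638.8 -74.7   1.1] [538.6 -76.1   1.4] mid [588.7 -75.4   1.3]
140 tray 197 344 [638.4 -68.    1.5] [538.  -69.3   0.7] mid [588.2 -68.7   1.1]
140 felt 214 344 [626.6 -68.4   2.9] [538.  -69.3   0.7] mid [582.3 -68.9   1.8]
150 tray 198 343 [637.1 -62.    6.1] [538.3 -62.6   1.7] mid [587.7 -62.3   3.9]
150 felt 215 326 [626.1 -61.8   3.8] [550.1 -62.6   2.3] mid [588.1 -62.2   3.1]
160 tray 198 342 [638.6 -54.3   1.5] [538.5 -55.7   1.6] mid [588.5 -55.    1.6]
160 felt 215 325 [626.2 -55.1   4.8] [550.5 -55.8   3.1] mid [588.4 -55.5   4. ]
170 tray 199 342 [638.  -47.5   2.8] [538.  -48.7   1.8] mid [588.  -48.1   2.3]
170 felt 216 342 [626.  -47.9   3.7] [538.  -48.7   1.8] mid [582.  -48.3   2.8]
block nan nan [nan nan nan] nan
```

```bash
cat >> h.py <<'E'
def settle(n=5):
    p=[]
    for i in range(n): p.append(arm.read_state()["position"]); arm.get_image("top")
    return np.mean(p,0),np.std(p,0)
def goavg(x,y,z,yaw,n=5):
    p,sd=settle(n); s=arm.read_state(); R=Ro.from_quat(s["ee_rot"])
    c,k=np.cos(np.radians(yaw)),np.sin(np.radians(yaw)); T=Ro.from_matrix(np.array([[c,k,0],[k,-c,0],[0,0,-1]]))
    print("t",round(s["clock"],2),"p",p.round(1),"sd",sd.round(1),"F",np.round(s["contact_force"],1),"shift",(T.inv().apply(np.array([x,y,z])-p)/250).round(4).tolist(),"turn",((R.inv()*T).as_rotvec()/np.pi).round(4).tolist())
E
python3 -c "
from h import *
goavg(587,-12,6,-88.9)"
```

```text
t 6.95 p [583.3 -13.4  95.9] sd [0.2 0.7 0.5] F [0.5 0.5 0.1] shift [-0.0053, -0.0151, 0.3594] turn [0.0001, 0.0, 0.0006]
```

Call:
arm_command(rows=[[[-0.005,-0.015,0.15],[0,0,0]],[[-0.005,-0.015,0.25],[0,0,0]],[[-0.005,-0.015,0.31],[0,0,0]],[[-0.005,-0.015,0.34],[0,0,0]],[[-0.005,-0.015,0.354],[0,0,0]]])

```text
clock: 7.45
position: [587.7, -11.7, 7.8]
ee_rot: [0.714, -0.7, -0.0, 0.0]
contact_force: [0.4, 0.5, -0.2]
gripper_width: 59.9
grasp_force: 65.5
```

```bash
python3 -c "
from h import *
goavg(587,-12,6,-88.9,3)"
```

```text
t 7.6 p [587.9 -11.8   8. ] sd [0.2 0.1 0.3] F [-1.5 -0.2 -0.8] shift [0.0009, 0.0035, 0.008] turn [-0.0005, 0.0001, 0.0002]
```

Call:
arm_command(rows=[[[0,0.003,0.008],[0,0,0]],[[0,0.003,0.008],[0,0,0]]])

```text
clock: 7.8
position: [588.2, -12.0, 7.3]
ee_rot: [0.714, -0.7, 0.001, -0.001]
contact_force: [0.5, 0.5, 2.2]
gripper_width: 59.6
grasp_force: 65.6
```

Call:
arm_command(rows=[[[0,0,0],[0,0,0]],[[0,0,0],[0,0,0]],[[0,0,0],[0,0,0]],[[0,0,-0.1],[0,0,0]],[[0,0,-0.25],[0,0,0]]], grip=1)

```text
clock: 8.3
position: [585.1, -12.7, 66.7]
ee_rot: [0.714, -0.7, -0.002, 0.003]
contact_force: [1.1, -0.2, 0.9]
gripper_width: 85.3
grasp_force: 0.0
```

```bash
python3 -c "
from h import *
go(427,320,200,-74.4)"
```

```text
t 8.3 shift [-1.342, 0.6109, -0.5306] turn [0.0021, -0.0001, -0.0807] mm 392.0
```

Call:
arm_command(rows=[[[0,0,-0.15],[0,0,-0.08]],[[-0.7,0.33,-0.4],[0,0,-0.08]],[[-0.7,0.33,-0.4],[0,0,-0.08]],[[-0.7,0.33,-0.4],[0,0,-0.08]],[[-0.7,0.33,-0.4],[0,0,-0.08]]])

```text
clock: 8.8
position: [501.6, 159.5, 168.2]
ee_rot: [0.796, -0.605, -0.0, -0.0]
contact_force: [0.4, 0.5, -0.1]
gripper_width: 85.5
grasp_force: 0.0
```

```bash
python3 -c "
from seg import *
look('block placed?','block_center',20,34,'b3')
go(427,320,200,-74.4)"
```

```text
[([225.0, 7.0], 0.89)]
block placed? c 585.6 29.3 short 18.1 long 60.1 dev from y -89.0 med [573.2  34.8  31.9] n 1251
block placed? plane c 583.8 42.9 short 15.8 long 61.3 dev from y -74.2 med [575.2  39.2  34. ] n 1261
t 8.9 shift [-0.6872, 0.1161, -0.1186] turn [-0.0017, 0.0005, 0.0017] mm 177.0
```

Call:
arm_command(rows=[[[-0.68,0.116,-0.11],[0,0,0]],[[-0.68,0.116,-0.11],[0,0,0]],[[-0.68,0.116,-0.11],[0,0,0]],[[-0.68,0.116,-0.11],[0,0,0]],[[-0.68,0.116,-0.11],[0,0,0]]])

```text
clock: 9.4
position: [428.7, 316.7, 195.4]
ee_rot: [0.797, -0.604, -0.0, -0.001]
contact_force: [-1.5, -0.8, 0.9]
gripper_width: 85.5
grasp_force: 0.0
```

```bash
python3 - <<'E'
from seg import *
p,sd=settle(3); print(p.round(1))
im,W,P,m=look("measure","measure_center",50,66,"m1")
h=cv2.cvtColor(im,cv2.COLOR_BGR2HSV); y=(h[...,0]>18)&(h[...,0]<35)&(h[...,1]>120)
k=m&y; fit("yellow z>50 plane60",k,plane("wrist",m.shape,62)); fit("yellow W",k&(W[...,2]>60),W)
E
```

```text
[428.9 315.2 194.9]
[([263.0, 218.0], 0.97), ([471.0, 22.0], 0.73)]
measure c 424.3 361.2 short 36.3 long 80.8 dev from y 15.9 med [429.1 345.1  60.9] n 2004
measure plane c 429.7 342.9 short 32.7 long 52.1 dev from y 13.7 med [429.8 342.4  66. ] n 2012
yellow z>50 plane60 c 430.6 344.8 short 30.5 long 52.9 dev from y 13.7 med [429.  347.4  62. ] n 1645
yellow W c 430.0 346.5 short 29.1 long 47.5 dev from y 15.7 med [428.3 349.1  61.8] n 1044
```

View pics/m1.png

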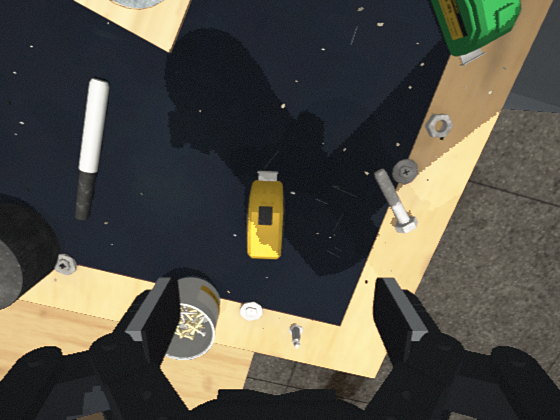

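The wrist view shows the yellow measure at (265,218): hook end at row 172, back end at row 258. The marker is at (90,150) and the pot at (190,315).

```bash
python3 - <<'E'
from seg import *
W=np.load("m1.npz")["W"]
for r in list(range(164,196,3))+list(range(200,270,6)): print(r,W[r,266].round(1))
for z in(15,35,50): print(z,plane("wrist",W.shape[:2],z)[[172,258],266].round(1).tolist())
r=215; print([W[r,c].round(0).tolist() for c in range(242,292,4)])
E
```

```text
164 [ 4.425e+02  3.004e+02 -2.000e-01]
167 [441.8 302.8   2.3]
170 [440.9 306.    1.5]
173 [440.4 307.2   9.1]
176 [439.4 311.5   3.1]
179 [438.7 314.4   3.5]
182 [438.1 315.7   9.9]
185 [437.8 315.9  20.4]
188 [437.4 316.5  28.5]
191 [436.9 317.7  34.2]
194 [436.6 318.2  42.1]
200 [435.5 321.6  48.6]
206 [434.4 325.2  54.2]
212 [433.5 328.   61.6]
218 [432.3 332.1  64.9]
224 [431.1 336.4  67.3]
230 [429.3 343.8  62.3]
236 [427.8 349.   62.8]
242 [426.3 355.1  61.6]
248 [424.6 361.4  60.2]
254 [423.1 367.4  59.7]
260 [415.3 402.6   2.1]
266 [413.3 410.1   1.6]
15 [[441.2, 304.5, 15.0], [417.7, 393.5, 15.0]]
35 [[441.9, 300.0, 35.0], [419.9, 383.4, 35.0]]
50 [[442.4, 296.5, 50.0], [421.4, 375.9, 50.0]]
[[453.0, 359.0, 2.0], [449.0, 358.0, 2.0], [446.0, 335.0, 60.0], [443.0, 334.0, 61.0], [439.0, 333.0, 60.0], [436.0, 331.0, 64.0], [433.0, 330.0, 63.0], [430.0, 329.0, 64.0], [426.0, 329.0, 60.0], [423.0, 329.0, 59.0], [419.0, 329.0, 57.0], [409.0, 347.0, 2.0], [405.0, 345.0, 3.0]]
```

```bash
python3 -c "
from h import *
goavg(430,343.5,12,-74.8,3)"
```

```text
t 9.8 p [429.7 313.  194.7] sd [0.  0.1 0.1] F [0.5 0.7 0.6] shift [-0.1173, -0.033, 0.7306] turn [0.0001, -0.0001, 0.0011]
```

Call:
arm_command(rows=[[[-0.117,-0.033,0.15],[0,0,0]],[[-0.117,-0.033,0.33],[0,0,0]],[[-0.117,-0.033,0.52],[0,0,0]],[[-0.117,-0.033,0.68],[0,0,0]],[[-0.117,-0.033,0.73],[0,0,0]]])

```text
clock: 10.3
position: [427.9, 341.8, 8.5]
ee_rot: [0.796, -0.606, -0.0, 0.004]
contact_force: [-0.5, -0.6, 0.5]
gripper_width: 85.7
grasp_force: 0.0
```

Call:
arm_command(rows=[[[0,0,0],[0,0,0]],[[0,0,0],[0,0,0]],[[0,0,0],[0,0,0]],[[0,0,0],[0,0,0]],[[0,0,0],[0,0,0]]], grip=0.1)

```text
clock: 10.8
position: [430.5, 346.0, 14.8]
ee_rot: [0.796, -0.605, 0.0, -0.002]
contact_force: [-1.4, 0.1, 6.3]
gripper_width: 29.8
grasp_force: 58.3
```

```bash
python3 -c "
from h import *
goavg(430,343.5,12,-74.8,4)"
```

```text
t 11.0 p [430.5 346.   14.8] sd [0. 0. 0.] F [-0.4  0.5  6.7] shift [0.009, 0.0045, 0.0114] turn [-0.0011, 0.0007, 0.002]
```

Call:
arm_command(rows=[[[0,0,-0.15],[0,0,0]],[[0,0,-0.3],[0,0,0]],[[0,0,-0.4],[0,0,0]],[[0,0,-0.4],[0,0,0]]])

```text
clock: 11.4
position: [431.0, 346.7, 117.0]
ee_rot: [0.796, -0.605, 0.0, -0.005]
contact_force: [0.4, -0.3, -2.8]
gripper_width: 29.4
grasp_force: 59.5
```

```bash
python3 -c "
from h import *
go(421.6,-14.6,100,-101.1)"
```

```text
t 11.4 shift [1.3827, 0.4238, 0.0569] turn [-0.002, 0.0023, 0.148] mm 362.0
```

Call:
arm_command(rows=[[[0.18,0.055,0],[0,0,0.03]],[[0.36,0.11,0],[0,0,0.06]],[[0.54,0.165,0],[0,0,0.09]],[[0.72,0.22,0],[0,0,0.12]],[[0.9,0.276,0.03],[0,0,0.148]]])

```text
clock: 11.9
position: [422.4, 107.7, 104.8]
ee_rot: [-0.634, 0.773, 0.0, 0.0]
contact_force: [2.0, -0.4, -2.9]
gripper_width: 29.5
grasp_force: 59.3
```

```bash
python3 -c "
from h import *
go(421.6,-14.6,100,-101.1)"
```

```text
t 11.9 shift [0.4804, -0.093, 0.0189] turn [-0.0001, 0.0002, -0.0012] mm 122.0
```

Call:
arm_command(rows=[[[0.16,-0.03,0.01],[0,0,0]],[[0.33,-0.06,0.02],[0,0,0]],[[0.48,-0.093,0.02],[0,0,0]],[[0.48,-0.093,0.02],[0,0,0]],[[0.48,-0.093,0.02],[0,0,0]]])

```text
clock: 12.4
position: [421.8, -13.8, 99.3]
ee_rot: [-0.634, 0.773, 0.0, -0.001]
contact_force: [0.5, -0.6, -2.9]
gripper_width: 29.1
grasp_force: 59.3
```

```bash
python3 - <<'E'
from seg import *
goavg(421.6,-14.6,20,-101.1,4)
im,d,W=cloud("wrist"); cv2.imwrite("pics/m2.png",im); np.savez("m2.npz",im=im,W=W)
E
```

```text
t 12.6 p [422.3 -12.8  99.5] sd [0.3 0.6 0.2] F [ 0.2 -0.6 -2.3] shift [0.0076, 0.0014, 0.3182] turn [0.0001, 0.0, 0.0003]
```

View pics/m2.png

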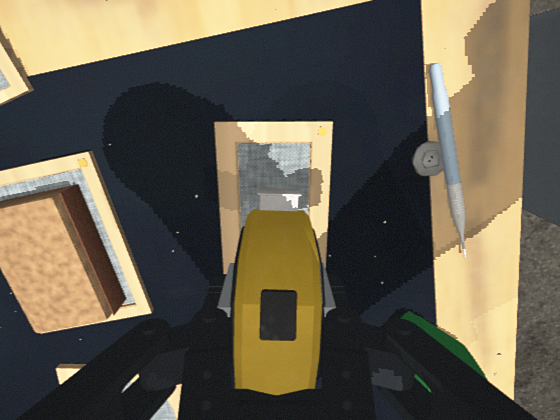

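The measure is held straight and is centred near column 280. The narrow tray's far rim is at columns 215–333, row 122. At the left, the block sits in its recess.

```bash
python3 - <<'E'
from seg import *
b=np.load("m2.npz"); W=b["W"]; f=felt(b["im"])
P4=plane("wrist",W.shape[:2],4); P8=plane("wrist",W.shape[:2],8)
for r in(145,150,160,170,185): 
    c=np.where(f[r,225:325])[0]+225; print(r,c[0],c[-1],((P4[r,c[0]]+P4[r,c[-1]])/2).round(1),np.linalg.norm(P4[r,c[0]]-P4[r,c[-1]]).round(1))
c=np.where(f[120:170,260])[0]+120; print("felt far row",c[0],P4[c[0],260].round(1),P4[c[0],290].round(1))
for q in((280,195),(280,200),(280,207),(280,216),(280,300)): print(q,W[q[1],q[0]].round(1))
print(arm.read_state()["position"])
E
```

```text
145 238 309 [414.5 -60.8   4. ] 49.2
150 238 309 [415.1 -57.4   4. ] 49.4
160 238 309 [416.5 -50.5   4. ] 49.9
170 239 308 [417.9 -43.5   4. ] 49.0
185 239 308 [420.  -32.7   4. ] 49.7
felt far row 122 [420.4 -77.7   4. ] [400.5 -73.8   4. ]
(280, 195) [412.8 -51.   93.3]
(280, 200) [413.4 -47.5  89.6]
(280, 207) [414.1 -43.7  88.4]
(280, 216) [414.4 -42.5  97.4]
(280, 300) [417.1 -31.8 146.6]
[422.78698574 -11.85427256  99.91193156]
```

```bash
python3 -c "
from h import *
goavg(422.8,-14.8,20,-101.1,4)"
```

```text
t 12.85 p [422.8 -11.9 100. ] sd [0.  0.1 0. ] F [ 0.4  0.5 -2.6] shift [0.0113, -0.0022, 0.3199] turn [0.0, 0.0, 0.0002]
```

Call:
arm_command(rows=[[[0.01,-0.002,0.14],[0,0,0]],[[0.01,-0.002,0.23],[0,0,0]],[[0.01,-0.002,0.28],[0,0,0]],[[0.01,-0.002,0.31],[0,0,0]],[[0.01,-0.002,0.317],[0,0,0]]])

```text
clock: 13.35
position: [422.7, -15.2, 20.2]
ee_rot: [-0.635, 0.772, 0.0, -0.001]
contact_force: [-0.3, 0.3, -2.4]
gripper_width: 29.7
grasp_force: 59.2
```

```bash
python3 -c "
from h import *
goavg(422.8,-14.8,18.5,-101.1,4)"
```

```text
t 13.55 p [423.1 -15.1  20.8] sd [0.3 0.1 0.4] F [ 0.4 -0.3 -2.1] shift [-0.001, 0.0012, 0.0091] turn [-0.0005, 0.0003, -0.0001]
```

Call:
arm_command(rows=[[[0,0,0.008],[0,0,0]],[[0,0,0.008],[0,0,0]]])

```text
clock: 13.75
position: [422.9, -15.2, 19.1]
ee_rot: [-0.635, 0.772, -0.0, 0.0]
contact_force: [-0.1, 0.9, -2.7]
gripper_width: 29.4
grasp_force: 59.2
```

Call:
arm_command(rows=[[[0,0,0.008],[0,0,0]],[[0,0,0.008],[0,0,0]]])

```text
clock: 13.95
position: [423.1, -15.3, 18.8]
ee_rot: [-0.635, 0.772, -0.0, 0.0]
contact_force: [-5.3, 0.8, 18.7]
gripper_width: 29.6
grasp_force: 62.0
```

Call:
arm_command(rows=[[[0,0,-0.005],[0,0,0]],[[0,0,-0.005],[0,0,0]]])

```text
clock: 14.15
position: [423.2, -15.2, 18.8]
ee_rot: [-0.635, 0.772, -0.0, 0.001]
contact_force: [-2.3, 1.4, 7.5]
gripper_width: 29.4
grasp_force: 60.4
```

Call:
arm_command(rows=[[[0,0,0],[0,0,0]],[[0,0,0],[0,0,0]],[[0,0,0],[0,0,0]],[[0,0,-0.12],[0,0,0]],[[0,0,-0.3],[0,0,0]]], grip=1)

```text
clock: 14.65
position: [420.9, -15.9, 91.8]
ee_rot: [-0.635, 0.772, 0.001, -0.004]
contact_force: [0.9, 1.5, 0.2]
gripper_width: 85.5
grasp_force: 0.0
```

Call:
arm_command(rows=[[[0,0,-0.2],[0,0,0]],[[0,0,-0.4],[0,0,0]],[[0,0,-0.4],[0,0,0]]])

```text
clock: 14.95
position: [427.2, -14.4, 199.8]
ee_rot: [-0.636, 0.772, -0.004, 0.007]
contact_force: [0.1, 0.9, 0.3]
gripper_width: 85.3
grasp_force: 0.0
```

```bash
python3 - <<'E'
from seg import *
im,d,W=cloud("wrist"); cv2.imwrite("pics/m3.png",im)
go(425,-200,180,-90)
E
```

```text
t 15.0 shift [0.7276, -0.1431, 0.0631] turn [-0.0026, 0.0011, -0.0618] mm 186.0
```

View pics/m3.png

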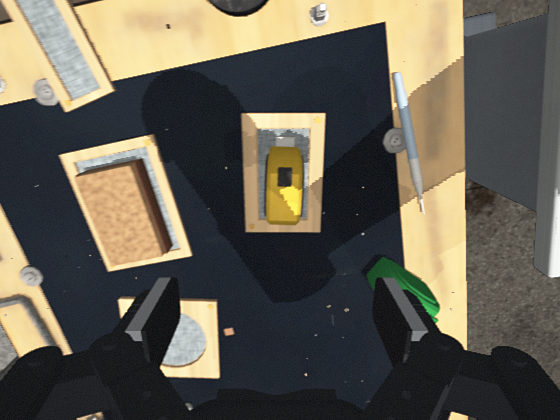

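The measure stands in its recess at (285,185), and the block is in its own at (125,215). The roll is next.

Call:
arm_command(rows=[[[0.18,-0.035,0.02],[0,0,-0.06]],[[0.36,-0.07,0.04],[0,0,-0.06]],[[0.54,-0.11,0.06],[0,0,-0.06]],[[0.728,-0.143,0.06],[0,0,-0.06]],[[0.728,-0.143,0.06],[0,0,-0.06]]])

```text
clock: 15.5
position: [421.1, -204.9, 175.7]
ee_rot: [-0.702, 0.712, 0.002, -0.002]
contact_force: [0.3, 0.1, -0.8]
gripper_width: 85.4
grasp_force: 0.0
```

```bash
python3 - <<'E'
from seg import *
p,sd=settle(3); print(p.round(1))
im,W,P,m=look("roll","roll_center",12,19,"r1")
u=m.astype(np.uint8); 
pts=P[m][:,:2].astype(np.float32); print(cv2.minEnclosingCircle(pts), m.sum())
hp=cv2.convexHull(pts)[:,0]; print("ellipse",cv2.fitEllipse(hp))
E
```

```text
[ 421.2 -203.2  175.9]
[([270.0, 204.0], 0.75)]Traceback (most recent call last):
  File "<stdin>", line 3, in <module>
  File "seg.py", line 23, in look
    s=[int(t) for t in r[0]["position"]]; m=comp(W[...,2]>zlo,s); P=plane("wrist",m.shape,ztop)
                                            ~~~~^^^^^^^^^^^^^^^^
  File "seg.py", line 5, in comp
    return l==np.bincount(ids).argmax()
              ~~~~~~~~~~~~~~~~~~~~~~~^^
ValueError: attempt to get argmax of an empty sequence
```

View pics/r1.png

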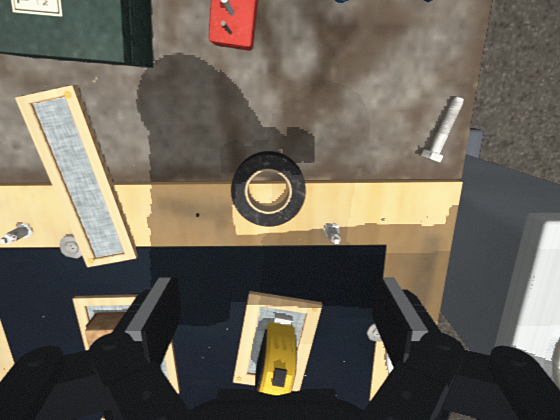

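```bash
python3 - <<'E'
from seg import *
b=np.load("r1.npz"); W=b["W"]; m=comp(W[...,2]>12,(243,188)); P=plane("wrist",m.shape,19)
pts=P[m][:,:2].astype(np.float32); print(cv2.minEnclosingCircle(pts), m.sum(), np.median(W[m],0))
hp=cv2.convexHull(pts)[:,0]; print("ellipse",cv2.fitEllipse(hp))
h=cv2.cvtColor(b["im"],cv2.COLOR_BGR2HSV)
print("pixel circle on plane:", P[[188,188,152,225],[232,306,268,268]].round(1).tolist())
goavg(425,-197,-1,-90,3)
E
```

```text
((427.60662841796875, -197.49246215820312), 34.96467590332031) 3046 [nan nan nan]
ellipse ((427.8083801269531, -197.41842651367188), (68.32009887695312, 69.64952850341797), 176.15003967285156)
pixel circle on plane: [[461.8, -201.2, 19.0], [394.3, -200.8, 19.0], [428.6, -233.8, 19.0], [429.5, -164.7, 19.0]]
t 15.9 p [ 422.6 -199.7  177.6] sd [0.2 0.1 0.2] F [ 0.2  0.3 -0.2] shift [-0.0107, -0.0094, 0.7146] turn [-0.0, 0.0, -0.0011]
```

Call:
arm_command(rows=[[[-0.009,-0.02,0.2],[0,0,0]],[[-0.009,-0.02,0.4],[0,0,0]],[[-0.009,-0.02,0.58],[0,0,0]],[[-0.009,-0.02,0.68],[0,0,0]],[[-0.009,-0.02,0.714],[0,0,0]]])

```text
clock: 16.4
position: [426.2, -197.5, -2.8]
ee_rot: [-0.706, 0.709, 0.002, -0.002]
contact_force: [-0.7, 0.1, 0.4]
gripper_width: 85.4
grasp_force: 0.0
```

Call:
arm_command(rows=[[[0,0,0],[0,0,0]],[[0,0,0],[0,0,0]],[[0,0,0],[0,0,0]],[[0,0,0],[0,0,0]],[[0,0,0],[0,0,0]]], grip=0.5)

```text
clock: 16.9
position: [428.7, -198.6, 0.7]
ee_rot: [-0.705, 0.709, -0.001, 0.001]
contact_force: [0.2, 0.8, 5.1]
gripper_width: 65.8
grasp_force: 67.1
```

```bash
python3 -c "
from h import *
goavg(427.7,-197.5,-1,-90,3)"
```

```text
t 17.05 p [ 428.7 -198.6    0.7] sd [0. 0. 0.] F [0.2 2.3 7.3] shift [-0.0044, 0.0038, 0.0069] turn [-0.0007, -0.0001, -0.0017]
```

Call:
arm_command(rows=[[[0,0,-0.12],[0,0,0]],[[0,0,-0.3],[0,0,0]],[[0,0,-0.44],[0,0,0]],[[0,0,-0.44],[0,0,0]]])

```text
clock: 17.45
position: [431.2, -199.2, 114.6]
ee_rot: [-0.705, 0.709, -0.005, 0.003]
contact_force: [0.7, -0.4, -1.8]
gripper_width: 65.7
grasp_force: 67.7
```

```bash
python3 -c "
from h import *
go(591.8,159.6,110,-90)"
```

```text
t 17.45 shift [-1.4385, -0.6352, 0.0227] turn [-0.0037, -0.0007, -0.0016] mm 393.0
```

Call:
arm_command(rows=[[[-0.18,-0.08,0],[0,0,0]],[[-0.36,-0.16,0],[0,0,0]],[[-0.54,-0.24,0],[0,0,0]],[[-0.72,-0.32,0],[0,0,0]],[[-0.9,-0.4,0],[0,0,0]]])

```text
clock: 17.95
position: [528.8, 27.6, 108.8]
ee_rot: [-0.705, 0.709, 0.0, -0.0]
contact_force: [1.6, -0.3, -0.8]
gripper_width: 65.5
grasp_force: 67.6
```

```bash
python3 -c "
from h import *
go(591.8,159.6,110,-90)"
```

```text
t 17.95 shift [-0.5297, -0.2486, -0.0052] turn [0.0004, -0.0001, -0.002] mm 146.0
```

Call:
arm_command(rows=[[[-0.18,-0.085,0],[0,0,0]],[[-0.36,-0.17,0],[0,0,0]],[[-0.515,-0.243,0],[0,0,0]],[[-0.515,-0.243,0],[0,0,0]],[[-0.515,-0.243,0],[0,0,0]]])

```text
clock: 18.45
position: [589.7, 154.8, 107.9]
ee_rot: [-0.705, 0.709, 0.001, -0.001]
contact_force: [-0.6, -0.2, -0.7]
gripper_width: 65.8
grasp_force: 67.6
```

```bash
python3 - <<'E'
from seg import *
im,d,W=cloud("wrist"); cv2.imwrite("pics/r2.png",im); np.savez("r2.npz",im=im,W=W,P4=plane("wrist",d.shape,4),P8=plane("wrist",d.shape,8),PR=plane("wrist",d.shape,127))
goavg(591.8,159.6,6,-90,4)
E
```

```text
t 18.7 p [589.6 153.2 108.8] sd [0.2 0.3 0.4] F [ 0.4  0.2 -0.5] shift [-0.0256, -0.0089, 0.411] turn [0.0002, -0.0, -0.0023]
```

View pics/r2.png

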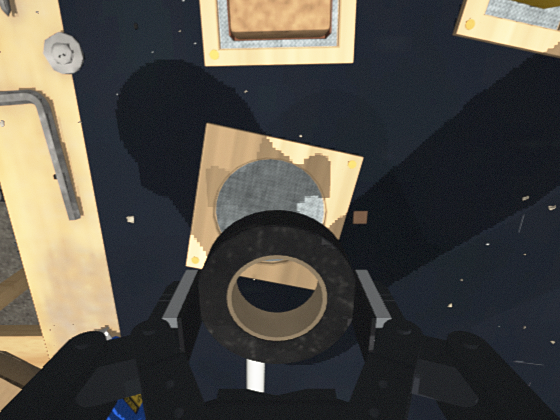

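The roll is held at (278,290). The visible half of the round recess spans columns 214–327 with its top at row 157. The block is seated flat in its tray at the top. Next is a circle fit of the recess edge.

```bash
python3 - <<'E'
from seg import *
from scipy.optimize import least_squares
b=np.load("r2.npz"); im=b["im"]; W=b["W"]; f=felt(im); roi=np.zeros_like(f); roi[150:208,205:335]=1
m=comp(f&roi,(270,185)); e=[]
for c in range(218,325,3):
    r=np.where(m[:,c])[0]
    if len(r): e.append(b["P4"][r[0],c,:2])
e=np.array(e)
s=least_squares(lambda q:np.hypot(*(e-q[:2]).T)-q[2],[592,160,42],loss="soft_l1"); print(s.x,np.abs(s.fun).max())
m2=comp(np.nan_to_num(W[...,2])>112,(225,300)); p=b["PR"][m2][:,:2].astype(np.float32); print("roll ring",cv2.minEnclosingCircle(p),m2.sum(),np.nanmedian(W[m2],0))
print(arm.read_state()["position"])
E
```

```text
[592.71806789 157.96284922  41.44950554] 0.36321982816399867
roll ring ((587.19580078125, 219.46646118164062), 135.73910522460938) 50270 [588.70329498 143.47521172 166.63207992]
[590.03072593 153.00810515 109.55021263]
```

```bash
python3 - <<'E'
from seg import *
b=np.load("r2.npz"); P=b["PR"]
print(P[[210,363],[278,278]].round(1).tolist(),P[[290,290],[199,356]].round(1).tolist())
goavg(592.5,158.5,7,-90,3)
E
```

```text
[[587.9, 112.0, 127.0], [588.3, 185.4, 127.0]] [[620.9, 147.0, 127.0], [555.6, 147.6, 127.0]]
t 18.85 p [590.2 153.1 109.7] sd [0.1 0.1 0.1] F [ 0.5  0.5 -0.4] shift [-0.0215, -0.0093, 0.4107] turn [-0.0001, 0.0, -0.0022]
```

Call:
arm_command(rows=[[[-0.03,-0.012,0.16],[0,0,0]],[[-0.03,-0.012,0.29],[0,0,0]],[[-0.03,-0.012,0.37],[0,0,0]],[[-0.03,-0.012,0.4],[0,0,0]],[[-0.03,-0.012,0.411],[0,0,0]]])

```text
clock: 19.35
position: [593.5, 161.4, 6.3]
ee_rot: [-0.705, 0.709, 0.0, -0.0]
contact_force: [0.0, -0.1, -0.1]
gripper_width: 65.5
grasp_force: 67.6
```

```bash
python3 -c "
from h import *
goavg(593,160.5,4.7,-90,4)"
```

```text
t 19.55 p [594.  161.7   7.2] sd [0.4 0.2 0.7] F [-0.3  1.  -0.9] shift [0.0049, 0.0042, 0.01] turn [-0.0008, 0.0004, -0.0018]
```

Call:
arm_command(rows=[[[0.004,0.004,0.007],[0,0,0]],[[0.004,0.004,0.007],[0,0,0]]])

```text
clock: 19.75
position: [592.6, 160.7, 5.7]
ee_rot: [-0.705, 0.709, -0.0, 0.0]
contact_force: [-0.7, -0.1, -1.4]
gripper_width: 65.9
grasp_force: 67.6
```

Call:
arm_command(rows=[[[0,0,0.005],[0,0,0]],[[0,0,0.005],[0,0,0]]])

```text
clock: 19.95
position: [592.8, 160.8, 4.8]
ee_rot: [-0.705, 0.709, -0.0, 0.0]
contact_force: [-1.7, 0.3, 5.0]
gripper_width: 65.7
grasp_force: 68.2
```

Call:
arm_command(rows=[[[0,0,0],[0,0,0]],[[0,0,0],[0,0,0]],[[0,0,0],[0,0,0]],[[0,0,-0.12],[0,0,0]],[[0,0,-0.3],[0,0,0]]], grip=1)

```text
clock: 20.45
position: [590.5, 159.7, 76.3]
ee_rot: [-0.705, 0.709, 0.001, -0.004]
contact_force: [0.4, 0.9, -0.7]
gripper_width: 85.6
grasp_force: 0.0
```

```bash
python3 -c "
from h import *
go(607,310,180,-91.7)"
```

```text
t 20.45 shift [-0.6001, -0.0593, -0.4172] turn [0.0022, -0.0012, 0.0074] mm 183.0
```

Call:
arm_command(rows=[[[0,0,-0.15],[0,0,0.007]],[[-0.2,-0.02,-0.3],[0,0,0.007]],[[-0.4,-0.04,-0.417],[0,0,0.007]],[[-0.6,-0.06,-0.417],[0,0,0.007]],[[-0.6,-0.06,-0.417],[0,0,0.007]]])

```text
clock: 20.95
position: [609.1, 314.9, 184.7]
ee_rot: [-0.698, 0.716, -0.0, 0.002]
contact_force: [0.2, -0.5, -0.7]
gripper_width: 85.3
grasp_force: 0.0
```

```bash
python3 - <<'E'
from seg import *
p,sd=settle(4); print(p.round(1))
im,W,P,m=look("marker","marker_center",7,12,"k1")
go(607,323,5,-91.7)
E
```

```text
[608.7 314.2 183.5]
[([274.0, 199.0], 0.97)]
marker c 607.9 338.2 short 15.7 long 145.6 dev from y -2.0 med [607.9 323.7  13.7] n 2089
marker plane c 608.2 334.1 short 15.4 long 139.3 dev from y -2.1 med [608.1 323.2  12. ] n 2098
t 21.25 shift [-0.0549, 0.0053, 0.7098] turn [0.0004, -0.0003, 0.0003] mm 178.0
```

View pics/k1.png

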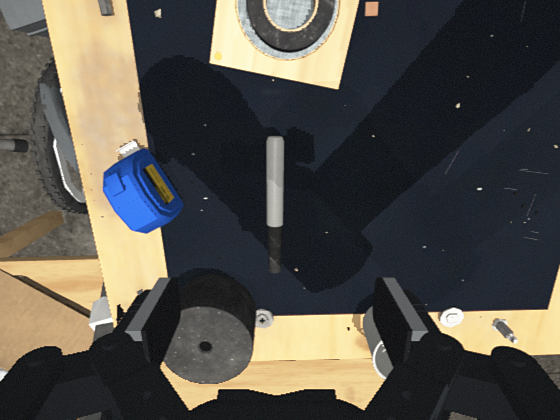

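The roll lies in its recess (top). The marker runs from row 136 to 272 at column 275. A black cylinder stands at (208,325), so I'm checking its clearance first.

```bash
python3 - <<'E'
from seg import *
W=np.load("k1.npz")["W"]; z=W[...,2]
s=W[250:385,160:262].reshape(-1,3); s=s[(s[:,2]>15)&(s[:,2]<140)]; print("cyl",np.percentile(s,[1,50,99],axis=0).round(0).tolist())
t=W[300:345,235:300].reshape(-1,3); print(np.nanmax(t,0))
goavg(608.1,333,5,-92,3)
E
```

```text
cyl [[634.0, 409.0, 17.0], [672.0, 442.0, 59.0], [715.0, 496.0, 61.0]]
[650.69407462 506.49846183  60.88438461]
t 21.4 p [608.3 309.3 182.6] sd [0.1 0.1 0.1] F [-1.3  0.   0.5] shift [-0.0947, 0.004, 0.7105] turn [0.0001, -0.0001, 0.0018]
```

Call:
arm_command(rows=[[[-0.095,0.004,0.2],[0,0,0.002]],[[-0.095,0.004,0.4],[0,0,0.002]],[[-0.095,0.004,0.58],[0,0,0.002]],[[-0.095,0.004,0.68],[0,0,0.002]],[[-0.095,0.004,0.71],[0,0,0.002]]])

```text
clock: 21.9
position: [606.2, 332.0, 1.4]
ee_rot: [-0.694, 0.72, 0.0, -0.004]
contact_force: [-0.1, 0.1, 1.2]
gripper_width: 85.5
grasp_force: 0.0
```

```bash
python3 -c "
from h import *
goavg(608.1,333,5.5,-92,4)"
```

```text
t 22.1 p [607.6 333.2   3.8] sd [1.1 1.  2.1] F [-0.5  0.2 -0.5] shift [0.0009, -0.002, -0.0066] turn [-0.001, 0.0007, 0.0003]
```

```bash
python3 -c "
from h import *
print(arm.read_state()['position'])"
```

```text
[609.57859154 335.07272121   7.75866984]
```

Call:
arm_command(rows=[[[0,0,0],[0,0,0]],[[0,0,0],[0,0,0]],[[0,0,0],[0,0,0]],[[0,0,0],[0,0,0]],[[0,0,0],[0,0,0]]], grip=0)

```text
clock: 22.6
position: [608.3, 334.6, 6.2]
ee_rot: [-0.695, 0.719, -0.0, 0.0]
contact_force: [0.9, 2.2, 1.4]
gripper_width: 13.8
grasp_force: 61.1
```

```bash
python3 -c "
from h import *
goavg(608.1,333,5.5,-92,3)"
```

```text
t 22.75 p [608.4 334.7   6.2] sd [0.  0.1 0. ] F [-0.9  0.4  2.3] shift [0.0068, 0.001, 0.0028] turn [-0.0003, 0.0002, 0.0004]
```

Call:
arm_command(rows=[[[0,0,-0.12],[0,0,0]],[[0,0,-0.3],[0,0,0]],[[0,0,-0.44],[0,0,0]],[[0,0,-0.44],[0,0,0]]])

```text
clock: 23.15
position: [611.2, 336.4, 122.3]
ee_rot: [-0.695, 0.719, -0.001, 0.006]
contact_force: [0.4, 0.8, 0.0]
gripper_width: 14.0
grasp_force: 60.5
```

```bash
python3 -c "
from h import *
go(603.3,-203,115,-79.3)"
```

```text
t 23.15 shift [2.1578, -0.0396, 0.0143] turn [-0.0034, 0.0019, -0.07] mm 540.0
```

Call:
arm_command(rows=[[[0.19,0,0],[0,0,-0.014]],[[0.38,0,0],[0,0,-0.028]],[[0.57,-0.01,0],[0,0,-0.042]],[[0.76,-0.015,0],[0,0,-0.056]],[[0.95,-0.02,0],[0,0,-0.07]]])

```text
clock: 23.65
position: [604.1, 95.0, 114.6]
ee_rot: [0.77, -0.638, -0.0, 0.001]
contact_force: [0.4, -0.2, 0.3]
gripper_width: 14.1
grasp_force: 60.6
```

```bash
python3 -c "
from h import *
go(603.3,-203,115,-79.3)"
```

```text
t 23.65 shift [1.1705, 0.2259, -0.001] turn [0.0005, -0.0, 0.0003] mm 298.0
```

Call:
arm_command(rows=[[[0.19,0.037,0],[0,0,0]],[[0.38,0.074,0],[0,0,0]],[[0.57,0.11,0],[0,0,0]],[[0.76,0.147,0],[0,0,0]],[[0.95,0.184,0],[0,0,0]]])

```text
clock: 24.15
position: [602.9, -146.8, 114.7]
ee_rot: [0.77, -0.638, -0.001, 0.0]
contact_force: [0.5, -0.0, 0.7]
gripper_width: 13.8
grasp_force: 60.6
```

```bash
python3 -c "
from h import *
go(603.3,-203,115,-79.3)"
```

```text
t 24.15 shift [0.2212, 0.0398, -0.0014] turn [0.0004, 0.0002, -0.0003] mm 56.0
```

Call:
arm_command(rows=[[[0.12,0.02,0],[0,0,0]],[[0.22,0.04,0],[0,0,0]],[[0.22,0.04,0],[0,0,0]],[[0.22,0.04,0],[0,0,0]]])

```text
clock: 24.55
position: [603.3, -201.3, 114.5]
ee_rot: [0.769, -0.639, -0.001, 0.0]
contact_force: [0.2, 1.2, -0.1]
gripper_width: 13.5
grasp_force: 60.6
```

```bash
python3 - <<'E'
from seg import *
goavg(603.3,-203.1,14,-79.3,4)
im,d,W=cloud("wrist"); cv2.imwrite("pics/k2.png",im); np.savez("k2.npz",im=im,W=W,P4=plane("wrist",d.shape,4),PM=plane("wrist",d.shape,117)); print(arm.read_state()["position"])
E
```

```text
t 24.75 p [ 603.7 -200.5  114.9] sd [0.2 0.5 0.3] F [ 0.5  0.1 -0.5] shift [0.0101, 0.0033, 0.4035] turn [0.0001, 0.0001, 0.0002]
[ 604.13410173 -199.80581438  115.48984609]
```

View pics/k2.png

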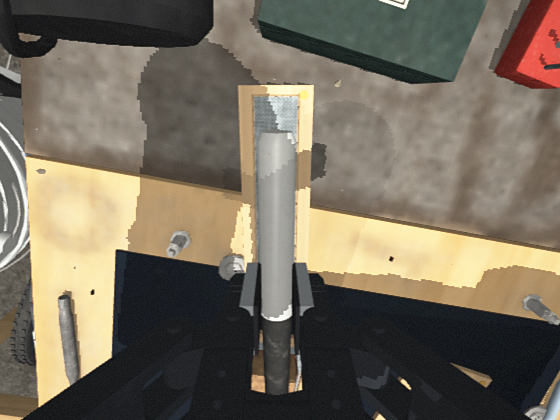

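The marker is held lengthwise over the slot, which is at columns 252–299 with its far end at row 95. The marker's tip is at row 131. A screw at (232,265) is close, so I'll open only partly.

```bash
python3 - <<'E'
from seg import *
b=np.load("k2.npz"); f=felt(b["im"]); P=b["P4"]; W=b["W"]
h=cv2.cvtColor(b["im"],cv2.COLOR_BGR2HSV); print([h[110,c].tolist() for c in(245,248,250,252,254,298,300,302,305)])
for r in(100,105,110,118,126):
    c=np.where(f[r,246:308])[0]+246; print(r,c[0],c[-1],((P[r,c[0]]+P[r,c[-1]])/2).round(1),np.linalg.norm(P[r,c[0]]-P[r,c[-1]]).round(1))
c=np.where(f[86:130,275])[0]+86; print("end",c[0],P[c[0],275].round(1))
print("marker tip",W[134:150:5,277].round(1).tolist(),b["PM"][131,277].round(1))
print("screw",W[258:275:5,225:242:5].round(0).tolist())
E
```

```text
[[17, 96, 186], [17, 93, 189], [17, 96, 194], [17, 96, 141], [18, 35, 159], [17, 96, 225], [22, 74, 252], [23, 64, 252], [25, 55, 254]]
100 254 307 [ 615.1 -277.8    4. ] 37.5
105 254 307 [ 614.4 -274.5    4. ] 37.7
110 254 307 [ 613.8 -271.1    4. ] 37.9
118 254 297 [ 616.3 -265.     4. ] 30.9
126 255 296 [ 615.2 -259.5    4. ] 29.7
end 86 [ 620.6 -286.2    4. ]
marker tip [[616.0, -267.7, 123.1], [615.6, -266.0, 124.2], [615.3, -264.2, 124.8], [615.0, -262.4, 125.6]] [ 616.1 -268.2  117. ]
screw [[[637.0, -147.0, 3.0], [632.0, -148.0, 4.0], [628.0, -149.0, 4.0], [624.0, -148.0, 2.0]], [[636.0, -143.0, 4.0], [632.0, -144.0, 5.0], [628.0, -144.0, 5.0], [624.0, -144.0, 3.0]], [[635.0, -137.0, 3.0], [631.0, -140.0, 6.0], [627.0, -141.0, 6.0], [623.0, -141.0, 5.0]], [[635.0, -133.0, 4.0], [630.0, -135.0, 7.0], [626.0, -136.0, 6.0], [621.0, -203.0, 121.0]]]
```

```bash
python3 - <<'E'
from seg import *
goavg(604.5,-203,12,-79.3,3)
E
```

```text
t 24.95 p [ 604.2 -199.9  115.6] sd [0.  0.1 0.1] F [ 0.9  0.1 -0.2] shift [0.0124, 0.001, 0.4143] turn [-0.0001, -0.0, 0.0001]
```

Call:
arm_command(rows=[[[0.012,0.001,0.16],[0,0,0]],[[0.012,0.001,0.29],[0,0,0]],[[0.012,0.001,0.37],[0,0,0]],[[0.012,0.001,0.4],[0,0,0]],[[0.012,0.001,0.412],[0,0,0]]])

```text
clock: 25.45
position: [604.3, -203.7, 12.0]
ee_rot: [0.77, -0.638, -0.0, 0.0]
contact_force: [-0.6, 0.0, -0.4]
gripper_width: 13.8
grasp_force: 60.5
```

```bash
python3 -c "
from h import *
goavg(604.5,-203,10.2,-79.3,4); print(arm.read_state()['position'])"
```

```text
t 25.65 p [ 604.8 -203.9   12.9] sd [0.4 0.1 0.7] F [ 0.1 -0.   0.6] shift [-0.0036, 0.0006, 0.0106] turn [-0.0008, -0.0003, -0.0002]
[ 605.38793169 -203.99272551   14.01417366]
```

Call:
arm_command(rows=[[[-0.003,0.001,0.01],[0,0,0]],[[-0.003,0.001,0.01],[0,0,0]]])

```text
clock: 25.85
position: [604.1, -203.2, 10.6]
ee_rot: [0.77, -0.638, 0.0, -0.0]
contact_force: [0.6, -0.0, -0.7]
gripper_width: 13.6
grasp_force: 60.5
```

Call:
arm_command(rows=[[[0,0,0.004],[0,0,0]],[[0,0,0.004],[0,0,0]]])

```text
clock: 26.05
position: [604.2, -203.2, 10.1]
ee_rot: [0.77, -0.638, 0.0, -0.0]
contact_force: [-1.5, 0.7, 5.4]
gripper_width: 14.1
grasp_force: 61.2
```

Call:
arm_command(rows=[[[0,0,0],[0,0,0]],[[0,0,0],[0,0,0]],[[0,0,0],[0,0,0]],[[0,0,-0.12],[0,0,0]],[[0,0,-0.3],[0,0,0]]], grip=0.5)

```text
clock: 26.55
position: [601.6, -202.9, 81.3]
ee_rot: [0.769, -0.639, -0.003, 0.002]
contact_force: [0.3, -0.2, -0.0]
gripper_width: 42.4
grasp_force: 0.0
```

Call:
arm_command(rows=[[[-0.1,0,-0.2],[0,0,0]],[[-0.2,0,-0.4],[0,0,0]],[[-0.3,0,-0.6],[0,0,0]],[[-0.3,0,-0.7],[0,0,0]],[[-0.3,0,-0.7],[0,0,0]]])

```text
clock: 27.05
position: [593.1, -128.9, 266.8]
ee_rot: [0.77, -0.637, 0.006, -0.004]
contact_force: [0.9, 0.4, -0.5]
gripper_width: 42.8
grasp_force: 0.0
```

```bash
python3 - <<'E'
from seg import *
settle(2)
im,d,W=cloud("wrist"); a,_,Wt=cloud("top")
cv2.imwrite("pics/f1.png",cv2.resize(a[100:310,90:460],(800,454),interpolation=2)); cv2.imwrite("pics/f2.png",im)
E
```

```text
(no output)
```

View pics/f1.png

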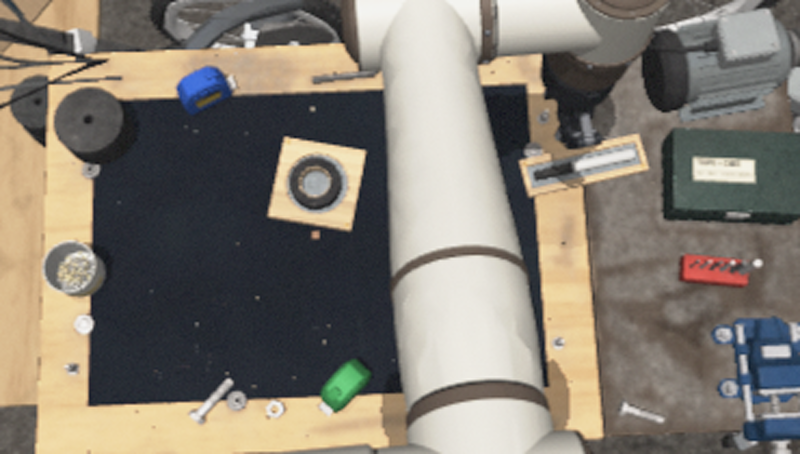

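View pics/f2.png

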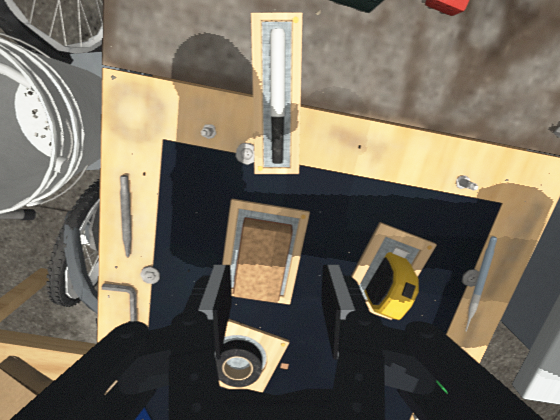

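All four are in their recesses: marker at (277,95), block (265,255), roll (240,360) and measure (398,285), seen obliquely. I'll check the heights, then hand in.

```bash
python3 - <<'E'
from seg import *
im,d,W=cloud("wrist"); 
for n,c,r in(("block",265,255),("marker",277,70),("roll",225,360)): print(n,np.nanmedian(W[r-3:r+4,c-3:c+4].reshape(-1,3),0).round(1))
s=W[245:325,360:430].reshape(-1,3); s=s[s[:,2]>60]; print("measure top",np.nanmedian(s,0).round(1),np.percentile(s[:,2],95),len(s))
fx=arm.read_state(); print(fx["clock"],fx["contact_force"].round(1) if hasattr(fx["contact_force"],"round") else fx["contact_force"])
if 66<np.percentile(s[:,2],95)<76: print(arm.job_done())
E
```

```text
block [582.6 -28.6  33.2]
marker [ 606.3 -233.1   18.6]
roll [608.5 144.9  22.4]
measure top [432.2 -26.4  66.8] 305.3922483482896 1391
27.3 [-0.3 -0.3 -0.1]
```

```bash
python3 -c "
from bench import arm
print(arm.job_done())"
```

```text
the job is handed in; nothing more can be done
None
```

I put the sanding block, tape measure, roll of tape and marker back in their matching trays, and the last images show each inside its recess at its seated height. The drill stand, the pot and the blue and green look-alikes were left alone, and I handed the job in at about 27 s.

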